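# Square up and finish a stack of parts cases

### The arm

A 6-joint arm with a two-finger parallel gripper is mounted at the origin on the work surface. World frame = base frame: x ahead of the robot, y to its left, z up, the work surface at z = 0. Lengths are in m, angles in rad, forces in N, time in s.
With the tool pointing down it reaches from about 0.375 to 0.925 m from the base axis. Payload 5.7 kg.
Tool frame: the origin (TCP) lies where the fingers leave the gripper's body, on its centre line; the fingertips stand 73 mm ahead of it and the grasp point (between the pads) lies 54 mm ahead of it; z points along the fingers, y is the line along which they close (so a half turn about z gives the same grasp; the last joint's range is limited). The gripper opens to 85 mm and grips with 20 to 120 N. Pads are 22 mm wide; open, the fingers measure 114 mm over their backs; the gripper's body (76 mm by 85 mm) begins 54 mm behind the grasp point. The pads swing forward as they close: fully open they stand 13 mm farther back than shut.
Start: joints at [-1.325, 0.359, 1.51, -0, 1.272, -0.115], TCP at [0.212, -0.561, 0.304] pointing down, gripper open.
Joint ranges: [-2.97, 2.97], [-1.01, 2.36], [0.21, 2.38], [-0.96, 4.11], [0.2, 2.71], [-2.98, 2.98]. Speed limits (rad/s): [2.39, 2.39, 3.14, 3.14, 3.14, 3.14].

### API

Orientations are given as a unit quaternion [w, x, y, z].
In Python, from rig import arm gives the robot as it stands.
- The arm moves only by the shell command python3 -m handwheel 'ROWS'. ROWS is a JSON object of lists of equal length, an entry for each row: "jaw": the closure, from -1 (fully open) to 1 (shut); "xyz": the shift along the tool's x, y, z in mm, a list of three; "roll": the turn about the tool's z in degrees. A call has 1 to 12 rows; each row is the pose to reach, as a shift and turn from the pose commanded when the call began, along the tool's axes at that moment; what a row does not reach only later rows make up. A row lasts 1/10 s, in which the tool goes at most 50 mm and 8.59 degrees, less where a joint would pass 70% of its speed; a pose out of reach is approached as far as the arm can. A call with a gripper value outside its range is refused whole. The fingers move at their own pace and stop on an object; the grip force is fixed at half the most. Time passes only in rows, so rows that repeat a pose let the fingers close. It gives the time, the measured TCP pose, the force, the opening and the grip force at its end, in the units of the state.
- arm.observe(): the state, without advancing time (a new reading comes with each control period).
- arm.read_camera(name): name is "scene" or "top"; returns the picture (420x560x3 uint8, blue, green, red); there is no depth.
- arm.calibration(name): a dict with "intrinsics" (3x3 intrinsics, pixels), "k1" (the pictures are not rectified: a ray, as slopes to the right and down, at radius r is drawn at 1 + k1 r^2 times it, then the intrinsics apply), "rvec" (rotation vector, rad) and "tvec" (3), from world to camera coordinates, as OpenCV has them. Camera axes: x right, y down, z forward; pixel columns grow to the right and rows downward; lengths in m; the calibration is good to about 2 mm. A picture is of the moment at which its call begins. calibration takes no time and is no camera call.
- arm.sign_off(): hands the job in; it is judged then, once.
The state is a dict: "clock": time; "qpos": joint angles; "joint_velocities": joint speeds; "tau": joint torques, N m; "eef_pos": TCP position; "tool_rot": TCP orientation; "wrist_force": force on the tool from outside, world axes, zero at the start; "torque": the same for the moment, N m; "grip_width": finger opening in m; "grasp_force": force on a finger pad.
Only numpy, scipy, OpenCV 4.12 (cv2) and the standard library are available. Lean on these libraries where they do the work, as an engineer would, in place of code of your own. Each camera call takes 0.05 s, during which the arm holds its last target. There are 200 camera calls.

### The job

The middle parts case was put down carelessly on the big bottom case: push it along the lid, without lifting it off, until its four corner feet drop into the four pockets of the lid, and do not shove the bottom case about. Then take the small tub by its carrying bar and set it down gently, not dropped, on top so that its four feet sit fully in the pockets of the middle case's lid. Let go and leave the other things on the bench where they are.

Things in the scene. Friction and masses are not known exactly. Their poses are not given: they have to be found in the camera images.
- base_lid (a point): Centre of the bottom case's flat lid top, 80 mm above the bench, z up. Case: grey plastic, dark edge band on the lid, 220 mm (x) by 190 mm (y) by 80 mm high, 4.5 kg, loose. Four square blind pockets in the lid, 24 mm wide, 6 mm deep, slightly bevelled, centred at x +-50, y +-42 mm.
- mid_center (a point): Centre of the middle case, 31 mm above its foot soles, z up. Same look; 140 mm (x) by 120 mm (y) by 62 mm high; plain upright sides from 7 mm above the soles; about 0.7 kg. Four feet 18 mm square, 7 mm high, at x +-50, y +-42 mm. Starts askew on the bottom lid, up to 4 cm and 12 deg off, this point 31 mm above base_lid; seated: over base_lid, 25 mm above it, x axes parallel, 3 mm play.
- mid_lid (a point): Centre of the flat top of the middle case's lid, 31 mm above mid_center, same axes. Four square blind pockets in the lid, 22 mm wide, 6 mm deep, slightly bevelled, centred at x +-44, y +-34 mm.
- tub_center (a point): Centre of the small tub, 46.5 mm above its foot soles, z up: 116 mm (x) by 96 mm (y) by 93 mm high, about 0.4 kg, left or right of the cases. Carrying bar along x over the lid: 70 mm long, 16 mm wide, spanning 30.5 to 46.5 mm above this point; lid top 16.5 mm above it. Feet 16 mm square, 7 mm high, at x +-44, y +-34 mm. Seated (either way round, 3 mm play): 40.5 mm above mid_lid.
- reel: Bystander: cable reel standing on its flange, 110 mm diameter, 60 mm high; origin at the centre of its underside. It lies on the other side from the tub.
- tape: Bystander: roll of grey tape lying flat, 96 mm diameter, 24 mm high; origin under its centre.
- can: Bystander: steel can, 66 mm diameter, 75 mm high; origin under its centre.
- adapter: Bystander: white power adapter, 100 x 60 x 36 mm; origin under its centre.
- driver: Bystander: screwdriver, 200 mm long, lying along its x; origin on its underside.
- spanner: Bystander: spanner, 170 mm long, lying along its x; origin on its underside.
Things that resemble listed ones, but are neither listed nor needed, are in the scene too. What is shaped like the part that bears mid_center but brown or yellow is not meant. Leave any purple look-alike of the part that bears tub_center alone.

How it is judged:
By the outcome, as a careful person would: the job done as asked, in the order asked, and still so for the second after the job is handed in, with the robot touching nothing.
It also fails if it takes over 64 s, if anything falls off the work surface, if the arm or the gripper's body presses on something with over 40 N, if the wrist force passes 120 N, or if a joint passes its speed limit or range.

## Working session

There is one attempt and no reset: what is moved stays moved. The work goes in short steps, Python scripts to look and compute and a shell command to move; the robot and the scene stay as the last step left them, time stands still between calls to the robot, and variables do not carry over. Pictures are saved under pics/ and viewed, at most 10 in all, crops included, and the job is handed in when it is done.

```bash
ls; mkdir -p pics
python3 - <<'E'
from rig import arm
import cv2,numpy as np
for n in("scene","top"):
    cv2.imwrite(f"pics/{n}0.png",arm.read_camera(n)); c=arm.calibration(n); print(n,c)
    R=cv2.Rodrigues(np.array(c["rvec"],float))[0]; print(-R.T@np.array(c["tvec"]).ravel())
print(arm.observe())
E
```

```text
pics
scene {'intrinsics': array([[534.72156033,   0.        , 272.60440919],
       [  0.        , 534.72156033, 207.23703195],
       [  0.        ,   0.        ,   1.        ]]), 'k1': -0.12713768306179746, 'rvec': array([ 2.01548249,  1.28298484, -0.56480905]), 'tvec': array([-0.13844619, -0.27829164,  2.02420305])}
[ 1.57808875 -0.576696    1.17092664]
top {'intrinsics': array([[523.77790191,   0.        , 288.01905736],
       [  0.        , 523.77790191, 215.22278958],
       [  0.        ,   0.        ,   1.        ]]), 'k1': -0.19647995927147155, 'rvec': array([ 2.14761431, -2.21179364,  0.08563911]), 'tvec': array([-0.06432   ,  0.54547339,  1.59943748])}
[ 0.41388341 -0.08071347  1.63770094]
{'clock': 0.1, 'qpos': array([-1.32508380e+00,  3.59456601e-01,  1.51131985e+00,  7.45827560e-06,
        1.27253085e+00, -1.15093667e-01]), 'joint_velocities': array([ 8.76560299e-04, -1.76359511e-03, -4.50221408e-03, -3.79579737e-04,
       -2.69974548e-04, -7.57000198e-06]), 'tau': array([ 5.97464732e-04, -5.28651416e+01, -2.79349101e+01, -1.61733760e-04,
        4.99037429e-03,  6.34851062e-06]), 'eef_pos': array([ 0.21169395, -0.56088313,  0.30312515]), 'tool_rot': array([-8.55727771e-04,  9.83771282e-01,  1.79424996e-01, -5.23955271e-05]), 'wrist_force': array([ 1.02437521,  0.2323035 , -0.11094517]), 'torque': array([ 0.0053409 ,  0.04749324, -0.00176529]), 'grasp_force': 0.0, 'grip_width': 0.08518936579325675}
```

View pics/scene0.png

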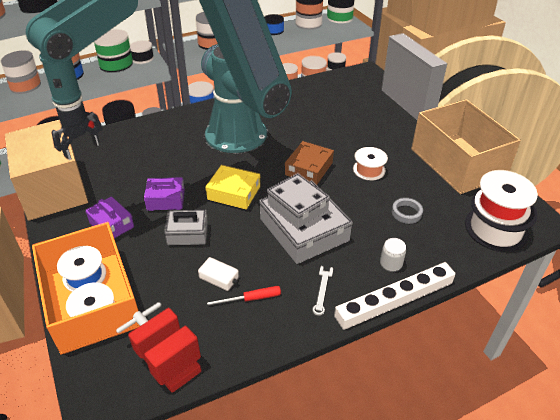

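View pics/top0.png

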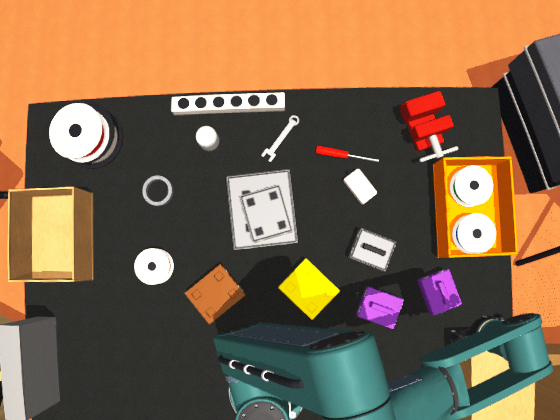

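The top view shows the middle case at pixel (267,212), on the grey bottom case (262,209). The yellow (309,288) and brown (215,293) look-alikes are not meant. The grey tub is at (373,249), and the purple tubs at (380,307) and (440,291) are to be left alone. I chose the grey ones. Next is a close crop to check that choice, then the measurement.

```bash
cat > h.py <<'E'
from rig import arm
import cv2,numpy as np
def cam(n):
    c=arm.calibration(n); return c["intrinsics"],c["k1"],cv2.Rodrigues(np.array(c["rvec"],float))[0],np.array(c["tvec"],float).ravel()
def ray(n,px,z):
    K,k1,R,t=cam(n); px=np.atleast_2d(px).astype(float)
    u=cv2.undistortPoints(px[:,None],K,np.array([k1,0,0,0.]))[:,0]
    d=np.c_[u,np.ones(len(u))]@R; C=-R.T@t
    return C+d*((z-C[2])/d[:,2])[:,None]
def proj(n,P):
    K,k1,R,t=cam(n); return cv2.projectPoints(np.atleast_2d(P).astype(float),cv2.Rodrigues(R)[0],t,K,np.array([k1,0,0,0.]))[0][:,0]
E
python3 - <<'E'
import cv2,numpy as np
a=cv2.imread("pics/top0.png"); s=cv2.imread("pics/scene0.png")
A=cv2.resize(a[160:285,215:405],None,fx=4,fy=4,interpolation=cv2.INTER_CUBIC)
cv2.imwrite("pics/crop_top.png",A)
S=cv2.resize(s[165:270,155:360],None,fx=3.9,fy=3.9,interpolation=cv2.INTER_CUBIC)
cv2.imwrite("pics/crop_scene.png",S)
E
```

```text
(no output)
```

View pics/crop_top.png

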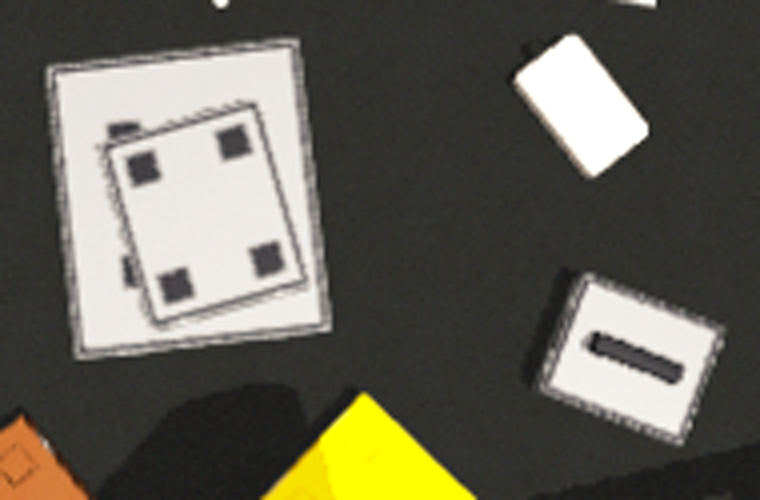

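View pics/crop_scene.png

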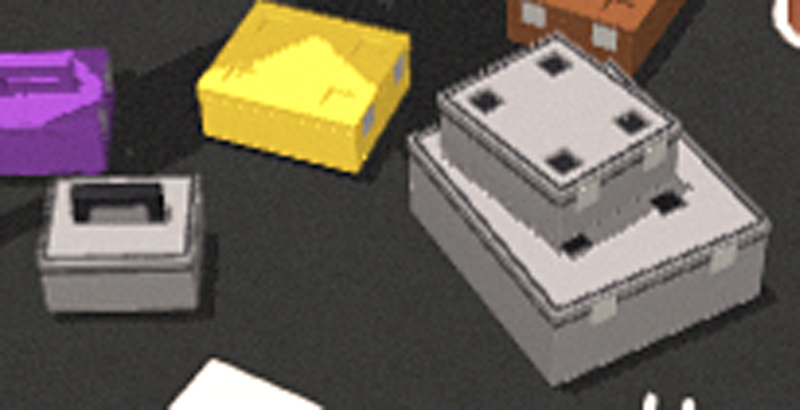

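The crops confirm the choice. The grey middle case's four pockets are at crop pixels (143,168), (234,142), (268,258) and (176,286). The grey tub's dark bar is at (637,357). Now the measurement.

```bash
cat > meas.py <<'E'
from h import *
def rectfit(P):  # centre and angle of long side (mod 180), deg
    (c,s,a)=cv2.minAreaRect((P[:,:2]*1e4).astype(np.float32)); 
    if s[0]<s[1]: s=s[::-1]; a+=90
    return np.array(c)/1e4,np.array(s)/1e4,(a+90)%180-90
def blobs(im,box,lo,hi,dark=True,thr=110):
    x0,y0,x1,y1=box; g=cv2.cvtColor(im[y0:y1,x0:x1],cv2.COLOR_BGR2GRAY)
    g=cv2.resize(g,None,fx=4,fy=4,interpolation=cv2.INTER_CUBIC)
    m=((g<thr) if dark else (g>thr)).astype(np.uint8)
    n,l,st,ce=cv2.connectedComponentsWithStats(m)
    out=[]
    for i in range(1,n):
        if lo<=st[i,4]/16<=hi:
            yy,xx=np.where(l==i); out.append(((ce[i]-1.5)/4+[x0,y0],np.c_[xx-1.5,yy-1.5]/4+[x0,y0],st[i,4]/16))
    return out
E
python3 - <<'E'
from meas import *
im=cv2.imread("pics/top0.png")
q=lambda L:np.array(L)/4+[215,160]
for thr in(100,130):
    print("mid pockets",thr)
    b=blobs(im,(240,185,292,243),30,90,thr=thr); c=np.array([x[0] for x in b]); print(c.round(1).tolist(),[x[2] for x in b])
P=ray("top",q([[143,168],[234,142],[268,258],[176,286]]),.142); print("mid c",P.mean(0)); print(np.hypot(*(P[0]-P[1])[:2]),np.hypot(*(P[1]-P[2])[:2]))
d=(P[0]+P[1]-P[2]-P[3]);print("mid ang",np.degrees(np.arctan2(d[1],d[0])))
C=ray("top",q([[47,68],[298,40],[331,330],[78,358]]),.08); print("base c",C.mean(0),np.hypot(*(C[0]-C[1])[:2]),np.hypot(*(C[1]-C[2])[:2]))
d=(C[0]+C[1]-C[2]-C[3]);print("base ang",np.degrees(np.arctan2(d[1],d[0])))
# visible base pockets from scene: crop (577,244),(668,202) /3.9+(155,165)
print("base pockets scene",ray("scene",np.array([[577,244],[668,202]])/3.9+[155,165],.08))
T=ray("top",q([[588,272],[724,326],[685,444],[540,390]]),.063); print("tub lid",T.mean(0))
b=[x for x in blobs(im,(355,235,395,262),40,150,thr=100)]
for x in b:
    print("bar",x[0],x[2],ray("top",x[0],.093), rectfit(ray("top",x[1],.093)))
E
```

```text
mid pockets 100
[[272.9, 195.2], [250.3, 201.6], [281.4, 224.3], [258.6, 231.0]] [np.float64(39.625), np.float64(40.0625), np.float64(39.375), np.float64(40.375)]
mid pockets 130
[[272.9, 195.2], [250.3, 201.6], [281.4, 224.4], [258.6, 231.0]] [np.float64(49.25), np.float64(48.9375), np.float64(48.5), np.float64(49.6875)]
mid c [ 0.54096381 -0.01829071  0.142     ]
0.06801564102597651 0.08703918213713498
mid ang 14.433517572227823
base c [ 0.55803989 -0.00325057  0.08      ] 0.19023473295112303 0.21922052669015016
base ang 4.832163266583915
base pockets scene [[ 0.62408774 -0.04077649  0.08      ]
 [ 0.61351658  0.04210468  0.08      ]]
tub lid [ 0.42870351 -0.33556647  0.063     ]
bar [389.07462284 236.91136853] 58.0 [[ 0.46416468 -0.37851067  0.093     ]] (array([ 0.46146323, -0.3733939 ]), array([0.04217656, 0.01932813]), 88.1401596069336)
bar [373.25953159 248.9212963 ] 114.75 [[ 0.43015088 -0.32964433  0.093     ]] (array([ 0.43003247, -0.33006792]), array([0.07259061, 0.01630839]), 66.86288452148438)
bar [392.29899267 256.24282662] 51.1875 [[ 0.40650973 -0.38590891  0.093     ]] (array([ 0.41252134, -0.38338057]), array([0.04230381, 0.0180614 ]), -2.2595367431640625)
```

```bash
cat > go.py <<'E'
import sys; from h import *
from scipy.spatial.transform import Rotation as Ro
B=np.array([0.558,-0.0033]); A=4.83
def go(x,y,z,th,base=False):
    s=arm.observe(); w,*v=s["tool_rot"]; R=Ro.from_quat([*v,w]).as_matrix()
    if base:
        a=np.radians(A); x,y=B+np.array([[np.cos(a),-np.sin(a)],[np.sin(a),np.cos(a)]])@[x,y]; th+=A
    cur=np.degrees(np.arctan2(R[1,0],R[0,0])); d=np.array([x,y,z])-s["eef_pos"]
    print("t",round(s["clock"],2),"shift",(R.T@d*1000).round(1),"roll",round((cur-th+180)%360-180,2),"target",np.round([x,y,z],4),"cur th",round(cur,2),"F",s["wrist_force"].round(1),"w",round(s["grip_width"],4))
if __name__=="__main__":
    a=list(map(float,sys.argv[1:5])); go(*a,base=len(sys.argv)>5)
E
python3 go.py -0.127 -0.0135 0.26 0 b
```

```text
t 0.1 shift [ 395.  -421.    43.9] roll 15.84 target [ 0.4326 -0.0274  0.26  ] cur th 20.67 F [ 1.   0.2 -0.1] w 0.0852
```

```bash
python3 -m handwheel '{"jaw":[-0.4,-0.4,-0.4,-0.4,-0.4,-0.4,-0.4,-0.4,-0.4,-0.4,-0.4,-0.4],"xyz":[[33,-35,0],[66,-70,0],[99,-105,5],[132,-140,10],[165,-175,15],[198,-211,20],[231,-246,25],[264,-281,30],[297,-316,35],[330,-351,40],[363,-386,44],[395,-421,44]],"roll":[0,0,2,4,6,8,10,12,14,16,16,15.84]}'; python3 go.py -0.127 -0.0135 0.166 0 b
```

```text
clock: 1.3
eef_pos: [0.4327, -0.0259, 0.2594]
tool_rot: [-0.0, 0.999, 0.042, -0.0]
wrist_force: [1.3, -0.2, -0.1]
grip_width: 0.0598
grasp_force: 0.0
t 1.3 shift [-0.1  1.6 93.4] roll 0.01 target [ 0.4326 -0.0274  0.166 ] cur th 4.84 F [ 1.3 -0.2 -0.1] w 0.0598
```

```bash
python3 -m handwheel '{"jaw":[-0.4,-0.4,-0.4,-0.4,-0.4,-0.4,-0.4,-0.4,-0.4,-0.4],"xyz":[[0,1,25],[0,1,50],[0,1,75],[0,1,88],[0,1,93],[4,1,93],[8,1,93],[12,1,93],[16,1,93],[20,1,93]],"roll":[0,0,0,0,0,0,0,0,0,0]}'; python3 -m handwheel '{"jaw":[-0.4,-0.4,-0.4,-0.4,-0.4,-0.4],"xyz":[[3,0,0],[6,0,0],[9,0,0],[12,0,0],[15,0,0],[15,0,0]],"roll":[0,0,0,0,0,0]}'; python3 go.py -0.081 -0.0135 0.166 0 b
python3 - <<'E'
from h import *
a=arm.read_camera("top"); s=arm.read_camera("scene")
A=cv2.resize(a[160:260,220:320],None,fx=4,fy=4,interpolation=cv2.INTER_CUBIC)
S=cv2.resize(s[160:270,245:360],None,fx=3.5,fy=3.64,interpolation=cv2.INTER_CUBIC)[:400]
cv2.imwrite("pics/p1.png",np.hstack([A,S[:, :400]]))
E
```

```text
clock: 2.3
eef_pos: [0.4535, -0.0274, 0.1674]
tool_rot: [0.0, 0.999, 0.042, 0.001]
wrist_force: [0.1, 0.0, -0.1]
grip_width: 0.0596
grasp_force: 0.0
clock: 2.9
eef_pos: [0.4663, -0.0257, 0.1668]
tool_rot: [-0.0, 0.999, 0.043, -0.002]
wrist_force: [-4.7, 0.3, 6.3]
grip_width: 0.0597
grasp_force: 0.0
t 2.9 shift [12.3 -1.   0.8] roll 0.04 target [ 0.4784 -0.0236  0.166 ] cur th 4.87 F [-4.7  0.3  6.3] w 0.0597
```

View pics/p1.png

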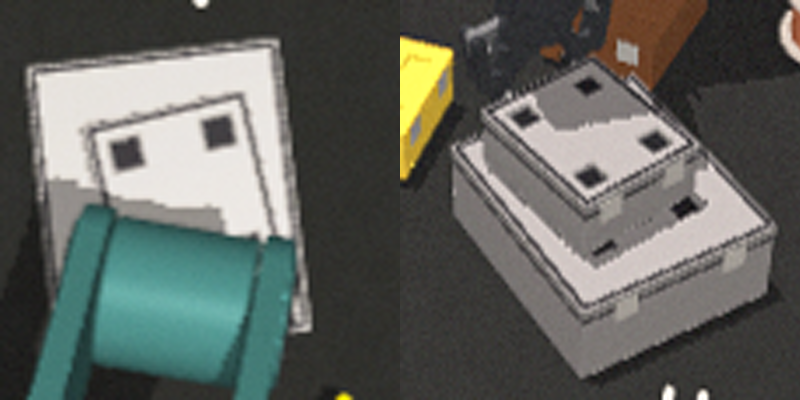

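The middle case has moved forward and turned a little. Its front pockets are now at crop (127,153) and (218,131), and the base has not moved. I'll continue the push.

```bash
python3 -m handwheel '{"jaw":[-0.4,-0.4,-0.4,-0.4,-0.4,-0.4,-0.4,-0.4],"xyz":[[2,0,0],[4,0,0],[6,0,0],[8,0,0],[10,0,0],[12,0,0],[12.5,0,0],[12.5,0,0]],"roll":[0,0,0,0,0,0,0,0]}'; python3 go.py -0.081 -0.0135 0.166 0 b
cat > mid.py <<'E'
from meas import *; import sys
# front pocket pair in the top view -> angle and midpoint; plus base front edge
z=float(sys.argv[1]); im=arm.read_camera("top"); cv2.imwrite(f"pics/{sys.argv[2]}.png",im)
b=blobs(im,(238,176,296,243),30,65,thr=115); c=np.array([x[0] for x in b]); P=ray("top",c,z)[:,:2]
a=np.radians(4.83); Rb=np.array([[np.cos(a),-np.sin(a)],[np.sin(a),np.cos(a)]])
print(c.round(1).tolist(),"in base frame mm (seated: +-44,+-34)",((P-[0.558,-0.0033])@Rb*1000).round(1).tolist())
E
python3 mid.py .142 p2
```

```text
clock: 3.8
eef_pos: [0.4784, -0.0246, 0.1668]
tool_rot: [-0.0, 0.999, 0.042, -0.002]
wrist_force: [-4.4, -0.2, 6.2]
grip_width: 0.0599
grasp_force: 0.0
t 3.8 shift [ 0.1 -1.   0.8] roll 0.04 target [ 0.4784 -0.0236  0.166 ] cur th 4.87 F [-4.4 -0.2  6.2] w 0.0599
[[275.8, 189.7], [252.6, 193.8]] in base frame mm (seated: +-44,+-34) [[46.4, -48.1], [42.4, 19.4]]
```

```bash
python3 -m handwheel '{"jaw":[-0.4,-0.4,-0.4,-0.4,-0.4,-0.4],"xyz":[[-6,0,0],[-12,0,0],[-15,0,-25],[-15,0,-55],[-15,0,-85],[-15,0,-85]],"roll":[0,0,0,0,0,0]}'; python3 go.py 0 -0.112 0.25 90 b
```

```text
clock: 4.45
eef_pos: [0.4673, -0.0268, 0.2554]
tool_rot: [0.001, 0.999, 0.042, 0.004]
wrist_force: [1.5, -0.4, 0.0]
grip_width: 0.0599
grasp_force: 0.0
t 4.45 shift [92.3 96.2  6.3] roll -90.01 target [ 0.5674 -0.1149  0.25  ] cur th 4.82 F [ 1.5 -0.4  0. ] w 0.0599
```

```bash
python3 -m handwheel '{"jaw":[-0.4,-0.4,-0.4,-0.4,-0.4,-0.4,-0.4,-0.4,-0.4,-0.4,-0.4,-0.4],"xyz":[[0,20,0],[0,40,0],[0,60,0],[0,80,0],[20,96,0],[40,96,0],[60,96,0],[80,96,0],[92,96,0],[92,96,0],[92,96,0],[92,96,0]],"roll":[-8,-16,-24,-32,-40,-48,-56,-64,-72,-80,-88,-90]}'; python3 go.py 0 -0.112 0.166 90 b
```

```text
clock: 5.65
eef_pos: [0.5645, -0.1141, 0.2508]
tool_rot: [-0.001, 0.675, 0.738, -0.0]
wrist_force: [-0.3, -0.2, 0.3]
grip_width: 0.0595
grasp_force: 0.0
t 5.65 shift [-1.2  3.  84.8] roll 0.25 target [ 0.5674 -0.1149  0.166 ] cur th 95.08 F [-0.3 -0.2  0.3] w 0.0595
```

```bash
python3 -m handwheel '{"jaw":[-0.4,-0.4,-0.4,-0.4,-0.4,-0.4,-0.4,-0.4,-0.4,-0.4,-0.4,-0.4],"xyz":[[0,3,30],[0,3,60],[0,3,78],[0,3,84],[5,3,84],[10,3,84],[14,3,84],[18,3,84],[22,3,84],[26,3,84],[29,3,84],[29,3,84]],"roll":[0,0,0,0,0.25,0.25,0.25,0.25,0.25,0.25,0.25,0.25]}'; python3 go.py 0 -0.071 0.166 90 b;python3 mid.py .142 p3
```

```text
clock: 6.85
eef_pos: [0.5656, -0.0845, 0.168]
tool_rot: [-0.0, 0.678, 0.735, 0.0]
wrist_force: [0.6, -0.7, 0.9]
grip_width: 0.0597
grasp_force: 0.0
t 6.85 shift [10.6 -0.7  2. ] roll -0.24 target [ 0.564 -0.074  0.166] cur th 94.59 F [ 0.6 -0.7  0.9] w 0.0597
[[290.4, 176.9]] in base frame mm (seated: +-44,+-34) [[78.9, -94.1]]
```

```bash
cat > look.py <<'E'
from h import *; import sys
a=arm.read_camera("top"); s=arm.read_camera("scene")
A=cv2.resize(a[160:260,220:320],None,fx=4,fy=4,interpolation=cv2.INTER_CUBIC)
S=cv2.resize(s[165:265,255:355],None,fx=4,fy=4,interpolation=cv2.INTER_CUBIC)
cv2.imwrite(f"pics/{sys.argv[1]}.png",np.hstack([A,S])); cv2.imwrite(f"pics/{sys.argv[1]}_s.png",s); cv2.imwrite(f"pics/{sys.argv[1]}_t.png",a)
E
python3 look.py p4
```

```text
(no output)
```

View pics/p4.png

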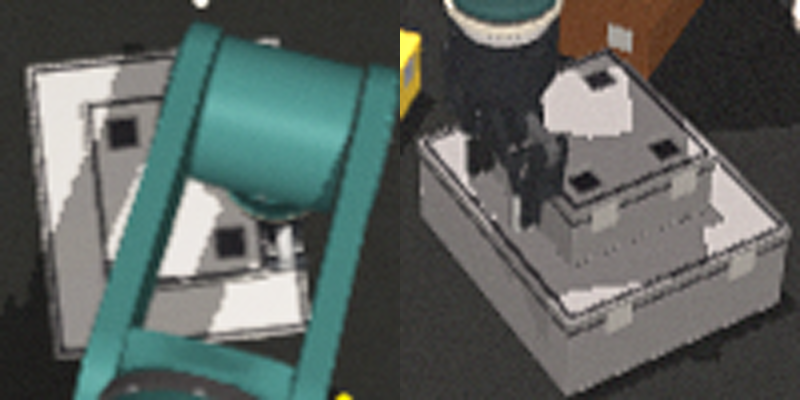

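The middle case is close to square with the base. Its lid pockets are at top crop (122,133) and (230,242), and at scene crop (600,80), (665,150) and (582,182). I'll work out how far is left.

```bash
cat > bf.py <<'E'
from h import *
a=np.radians(4.83); Rb=np.array([[np.cos(a),-np.sin(a)],[np.sin(a),np.cos(a)]])
def bf(n,px,z): return ((ray(n,px,z)[:,:2]-[0.558,-0.0033])@Rb*1000).round(1).tolist()
E
python3 - <<'E'
from bf import *
for z in(.142,.136):
    print(z,bf("top",np.array([[122,133],[230,242]])/4+[220,160],z),bf("scene",np.array([[200,80],[265,150],[182,182]])/4+[255,165],z))
print("base front corners scene",bf("scene",np.array([[790-400,232],[570-400,318]])/4+[255,165],.08), bf("top",np.array([[27,70],[278,40],[308,330],[57,357]])/4+[220,160],.08))
E
```

```text
0.142 [[44.6, 25.4], [-42.3, -43.1]] [[-33.9, 22.5], [54.5, 21.5], [53.2, -47.6]]
0.136 [[45.4, 25.7], [-41.9, -43.0]] [[-39.8, 26.5], [49.2, 25.5], [47.9, -44.1]]
base front corners scene [[119.2, 92.3], [111.8, -91.7]] [[108.5, 95.3], [109.4, -95.1], [-109.6, -92.5], [-108.5, 95.4]]
```

```bash
python3 -m handwheel '{"jaw":[-0.4,-0.4,-0.4,-0.4,-0.4,-0.4],"xyz":[[2,0,0],[4,0,0],[5.5,0,0],[7,0,0],[7,0,0],[7,0,0]],"roll":[0,0,0,0,0,0]}'; python3 -m handwheel '{"jaw":[-0.4,-0.4,-0.4],"xyz":[[1,0,0],[2,0,0],[2,0,0]],"roll":[0,0,0]}'; python3 look.py p5; python3 go.py 0 -0.0725 0.166 90 b
```

```text
clock: 7.6
eef_pos: [0.565, -0.0779, 0.1679]
tool_rot: [-0.0, 0.678, 0.735, 0.0]
wrist_force: [0.3, -0.9, -0.0]
grip_width: 0.0595
grasp_force: 0.0
clock: 7.9
eef_pos: [0.5647, -0.0757, 0.1679]
tool_rot: [-0.0, 0.678, 0.735, 0.0]
wrist_force: [0.0, -0.7, -0.0]
grip_width: 0.0599
grasp_force: 0.1
t 8.0 shift [ 0.2 -0.5  1.9] roll -0.25 target [ 0.5641 -0.0755  0.166 ] cur th 94.58 F [-0.6 -0.6 -0.7] w 0.0599
```

View pics/p5.png

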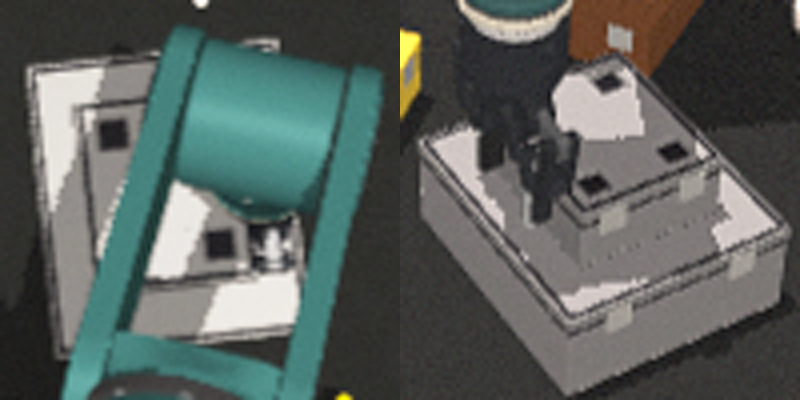

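Now the top-view pockets are at crop (114,134) and (219,243), and the scene ones at (609,82), (674,151) and (594,184). I'll compute the pose and check the height from both views.

```bash
cat > tri.py <<'E'
from bf import *
def P(n):
    K,k1,R,t=cam(n); return np.c_[R,t]
def tri(pt,ps):
    u=[cv2.undistortPoints(np.array(p,float)[:,None],cam(n)[0],np.array([cam(n)[1],0,0,0.]))[:,0].T for n,p in(("top",pt),("scene",ps))]
    X=cv2.triangulatePoints(P("top"),P("scene"),*u); return (X[:3]/X[3]).T
E
python3 - <<'E'
from tri import *
t=lambda L:np.array(L)/4+[220,160]; s=lambda L:(np.array(L)-[400,0])/4+[255,165]
for z in(.142,.136): print(z,bf("top",t([[114,134],[219,243]]),z))
print("start z", tri(np.array([[250.3,201.6]]),np.array([[630,122]])/3.9+[155,165])) # +x+y pocket at start (z .142)
print("p4",tri(t([[122,133],[230,242]]),s([[665,150],[0,0]]))[:1])
print("p5",tri(t([[114,134]]),s([[674,151]])))
# per-image detected dark blobs
E
```

```text
0.142 [[44.6, 31.2], [-42.2, -35.2]]
0.136 [[45.3, 31.6], [-41.7, -35.1]]
start z [[0.57648921 0.0267229  0.13695536]]
p4 [[0.60182306 0.02712885 0.13303934]]
p5 [[0.60203051 0.03385654 0.12954875]]
```

```bash
python3 -m handwheel '{"jaw":[-0.4,-0.4,-0.4],"xyz":[[1,0,0],[2,0,0],[2,0,0]],"roll":[0,0,0]}'; python3 -m handwheel '{"jaw":[-0.4,-0.4],"xyz":[[1,0,0],[1,0,0]],"roll":[0,0]}'
```

```text
clock: 8.3
eef_pos: [0.5646, -0.0741, 0.1679]
tool_rot: [0.0, 0.678, 0.735, -0.0]
wrist_force: [-0.5, -1.7, -1.6]
grip_width: 0.0599
grasp_force: 1.1
clock: 8.5
eef_pos: [0.5646, -0.073, 0.1679]
tool_rot: [-0.0, 0.678, 0.735, 0.0]
wrist_force: [-1.2, -2.1, -0.4]
grip_width: 0.06
grasp_force: 1.1
```

```bash
python3 -m handwheel '{"jaw":[-0.4,-0.4,-0.4,-0.4,-0.4,-0.4,-0.4,-0.4,-0.4,-0.4,-0.4,-0.4],"xyz":[[-6,0,0],[-14,0,0],[-14,0,-25],[-14,0,-55],[-50,0,-80],[-90,20,-80],[-130,40,-80],[-170,60,-80],[-210,90,-80],[-240,120,-80],[-250,140,-80],[-250,140,-80]],"roll":[0,0,0,0,0,5,10,15,20,25,28,28]}'; python3 look.py p6; python3 mid.py .136 p6b
python3 - <<'E'
import cv2; from meas import *
im=cv2.imread("pics/p6_s.png"); 
for x in blobs(im,(285,170,345,225),15,60,thr=70): print(x[0].round(1),x[2])
E
```

```text
clock: 9.7
eef_pos: [0.7259, -0.3135, 0.2469]
tool_rot: [0.001, 0.836, 0.548, 0.001]
wrist_force: [-0.9, -0.3, -0.0]
grip_width: 0.06
grasp_force: 0.0
[[270.4, 190.5], [247.1, 193.1]] in base frame mm (seated: +-44,+-34) [[46.9, -32.3], [46.9, 35.6]]
[307.2 185.3] 19.125
[287.8 192.7] 21.375
[323.5 202.2] 18.3125
[303.7 210.2] 19.9375
```

View pics/p6.png

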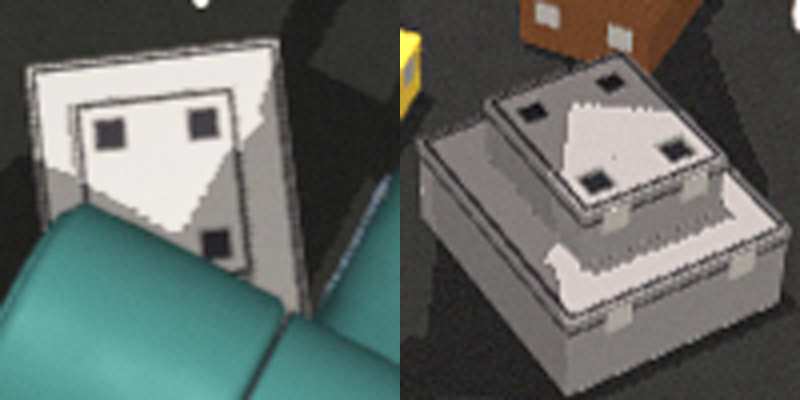

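The arm went to the +x side, clear of everything. The case is square with the base and its front pockets are at top px (247,193) and (270,190). I'll compare its height with the start, using the same detector on both views.

Run:
```python
from tri import *; from meas import blobs
im=cv2.imread("pics/scene0.png")
b=blobs(im,(268,173,345,235),12,60,thr=70)
for x in b: print(x[0].round(1),x[2])
print("now",tri([[247.1,193.1],[270.4,190.5]],[[323.5,202.2],[303.7,210.2]]).round(4).tolist())
c=np.array([x[0] for x in b]); g=lambda p:c[np.argmin(np.hypot(*(c-p).T))]
print("start",tri([[250.3,201.6],[272.9,195.2]],[g([316.5,196]),g([299,206.5])]).round(4).tolist())
# lid corner px now/at start vs predictions for the two heights
```

```text
[296.5 181.2] 15.125
[279.1 190.7] 17.0
[316.5 196.2] 16.75
[298.9 206.3] 19.125
[325.5 216.3] 25.5625
[302.3 227.1] 21.125
[269.1 232.5] 14.5
now [[0.6022, 0.0359, 0.1313], [0.6078, -0.0317, 0.1312]]
start [[0.5764, 0.0267, 0.1374], [0.593, -0.0392, 0.1368]]
```

The case has dropped 5.9 mm, so it is seated. Now the tub.

```bash
python3 go.py 0.430 -0.330 0.24 66.9
```

```text
t 9.85 shift [-133.9 -261.3    7.8] roll -0.25 target [ 0.43 -0.33  0.24] cur th 66.65 F [0.2 0.5 0.5] w 0.0598
```

```bash
python3 -m handwheel '{"jaw":[-0.4,-0.4,-0.4,-0.4,-0.4,-0.4,-0.4,-0.4,-0.4,-0.4],"xyz":[[-16,-32,2],[-34,-66,4],[-51,-100,6],[-68,-133,8],[-85,-166,8],[-102,-200,8],[-118,-231,8],[-130,-254,8],[-134,-261,8],[-134,-261,8]],"roll":[-0.25,-0.25,-0.25,-0.25,-0.25,-0.25,-0.25,-0.25,-0.25,-0.25]}'; python3 go.py 0.430 -0.330 0.141 66.9
```

```text
clock: 10.85
eef_pos: [0.43, -0.3295, 0.2404]
tool_rot: [-0.0, 0.835, 0.551, 0.0]
wrist_force: [0.0, 0.3, -0.2]
grip_width: 0.06
grasp_force: 0.0
t 10.85 shift [-0.5  0.2 99.4] roll -0.1 target [ 0.43  -0.33   0.141] cur th 66.8 F [ 0.   0.3 -0.2] w 0.06
```

```bash
python3 -m handwheel '{"jaw":[-0.4,-0.4,-0.4,-0.4,-0.4,-0.4],"xyz":[[0,0,25],[0,0,50],[0,0,75],[0,0,90],[0,0,97],[0,0,99]],"roll":[0,0,0,0,0,0]}'; python3 -m handwheel '{"jaw":[0,0.4,1,1,1,1,1],"xyz":[[0,0,0],[0,0,0],[0,0,0],[0,0,0],[0,0,0],[0,0,0],[0,0,0]],"roll":[0,0,0,0,0,0,0]}'
```

```text
clock: 11.45
eef_pos: [0.432, -0.3299, 0.1403]
tool_rot: [-0.0, 0.834, 0.551, 0.0]
wrist_force: [-0.5, 0.3, -0.5]
grip_width: 0.0599
grasp_force: 0.0
clock: 12.15
eef_pos: [0.4323, -0.331, 0.1417]
tool_rot: [0.001, 0.835, 0.551, 0.0]
wrist_force: [3.2, 0.4, 5.7]
grip_width: 0.0147
grasp_force: 63.0
```

```bash
python3 -m handwheel '{"jaw":[1,1,1,1,1,1,1,1,1,1],"xyz":[[0,0,-4],[0,0,-10],[0,0,-25],[0,0,-45],[0,0,-70],[0,0,-100],[0,0,-130],[0,0,-155],[0,0,-170],[0,0,-170]],"roll":[0,0,0,0,0,0,0,0,0,0]}'; python3 go.py 0.5611 -0.0015 0.305 4.75
```

```text
clock: 13.15
eef_pos: [0.4314, -0.3305, 0.3126]
tool_rot: [0.001, 0.835, 0.551, 0.0]
wrist_force: [1.0, -1.0, -5.6]
grip_width: 0.0146
grasp_force: 61.4
t 13.15 shift [353.5 -10.2   7.2] roll 62.08 target [ 0.5611 -0.0015  0.305 ] cur th 66.83 F [ 1.  -1.  -5.6] w 0.0146
```

```bash
python3 -m handwheel '{"jaw":[1,1,1,1,1,1,1,1,1,1,1,1],"xyz":[[8,0,0],[24,0,0],[50,-1,0],[82,-2,0],[116,-3,0],[150,-4,0],[184,-5,0],[218,-6,0],[252,-7,0],[284,-8,0],[312,-9,0],[330,-9,0]],"roll":[2,6,11,17,23,29,35,41,47,53,58,62]}'; python3 -m handwheel '{"jaw":[1,1,1,1],"xyz":[[5,0,0],[10,0,0],[10,0,0],[10,0,0]],"roll":[0,0,0,0]}'; python3 go.py 0.5611 -0.0015 0.295 4.75
python3 - <<'E'
from h import *
a=arm.read_camera("top"); s=arm.read_camera("scene")
cv2.imwrite("pics/p7_s.png",s); cv2.imwrite("pics/p7_t.png",a)
A=cv2.resize(a[160:260,210:310],None,fx=4,fy=4,interpolation=cv2.INTER_CUBIC)
S=cv2.resize(s[125:255,240:370],None,fx=4,fy=4,interpolation=cv2.INTER_CUBIC)
A=cv2.copyMakeBorder(A[:, :280],0,120,0,0,cv2.BORDER_CONSTANT)
cv2.imwrite("pics/p7.png",np.hstack([A,S]))
E
```

```text
clock: 14.35
eef_pos: [0.5518, -0.0212, 0.3088]
tool_rot: [-0.001, 0.999, 0.041, -0.002]
wrist_force: [-0.2, -0.1, -5.0]
grip_width: 0.015
grasp_force: 61.4
clock: 14.75
eef_pos: [0.5624, -0.0234, 0.3104]
tool_rot: [0.0, 0.999, 0.042, -0.001]
wrist_force: [-1.2, 0.0, -5.7]
grip_width: 0.0145
grasp_force: 61.4
t 14.75 shift [  0.5 -22.   15.4] roll 0.06 target [ 0.5611 -0.0015  0.295 ] cur th 4.81 F [-1.2  0.  -5.7] w 0.0145
```

View pics/p7.png

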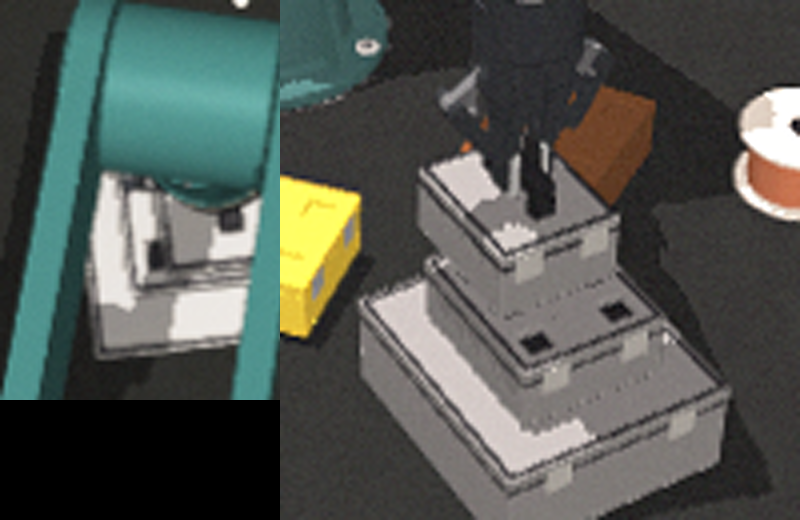

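The tub hangs level above the lid. Its lid corners are at picture px (420,175), (505,258) and (617,215), and the middle lid's are at (432,262), (527,375) and (660,325). I'll compare the two centres using the same rule for both.

Run:
```python
from bf import *
s=lambda L:(np.array(L)-[280,0])/4+[240,125]
u=lambda P:((ray("scene",s(P[0]),P[1])[:,:2]))
ax=Rb[:,0]; ay=Rb[:,1]
for nm,px,z in(("tub",[[418,175],[505,265],[619,220]],.2317),("mid",[[427,264],[524,380],[665,328]],.136)):
    p=u((px,z)); print(nm,"sizes",np.hypot(*(p[0]-p[1])),np.hypot(*(p[1]-p[2])),"diag centre",(p[0]+p[2])/2, "xhat",np.degrees(np.arctan2(*(p[1]-p[0])[::-1])))
```

```text
tub sizes 0.11226375489781569 0.09223860041000218 diag centre [ 0.56708632 -0.02851413] xhat 6.067210491844719
mid sizes 0.1396988098113661 0.11546027269705676 diag centre [ 0.57238679 -0.00617897] xhat 3.544320014685786
```

```bash
python3 -m handwheel '{"jaw":[1,1,1,1,1,1,1,1,1,1,1,1],"xyz":[[1,-4,0],[2,-10,0],[2.5,-16,0],[2.5,-20,0],[2.5,-22,0],[2.5,-22,5],[2.5,-22,11],[2.5,-22,17],[2.5,-22,22],[2.5,-22,25],[2.5,-22,26],[2.5,-22,26]],"roll":[0,0,0,0,0,0,0,0,0,0,0,0]}';  python3 go.py 0.5631 -0.0013 0.2717 4.75
```

```text
clock: 16.05
eef_pos: [0.5635, -0.0005, 0.2847]
tool_rot: [-0.0, 0.999, 0.042, -0.0]
wrist_force: [0.3, -1.0, -5.0]
grip_width: 0.0146
grasp_force: 61.3
t 16.05 shift [-0.4  0.8 13. ] roll 0.08 target [ 0.5631 -0.0013  0.2717] cur th 4.83 F [ 0.3 -1.  -5. ] w 0.0146
```

```bash
python3 -m handwheel '{"jaw":[1,1,1,1,1,1,1],"xyz":[[0,0.7,1.5],[0,0.7,3],[0,0.7,4],[0,0.7,5],[0,0.7,6],[0,0.7,7],[0,0.7,7]],"roll":[0,0,0,0,0,0,0]}'; python3 -m handwheel '{"jaw":[1,1,1],"xyz":[[0,0,1],[0,0,2],[0,0,2]],"roll":[0,0,0]}'
```

```text
clock: 16.75
eef_pos: [0.5636, -0.0011, 0.2779]
tool_rot: [-0.0, 0.999, 0.042, -0.0]
wrist_force: [0.2, -0.9, -5.4]
grip_width: 0.0151
grasp_force: 61.5
clock: 17.05
eef_pos: [0.5637, -0.0011, 0.2758]
tool_rot: [-0.0, 0.999, 0.042, 0.0]
wrist_force: [0.4, 0.5, -5.3]
grip_width: 0.0144
grasp_force: 61.4
```

```bash
python3 -m handwheel '{"jaw":[1,1,1],"xyz":[[0,0,1],[0,0,2],[0,0,2]],"roll":[0,0,0]}'; python3 -m handwheel '{"jaw":[1,1,1],"xyz":[[0,0,1],[0,0,1.5],[0,0,1.5]],"roll":[0,0,0]}'
```

```text
clock: 17.35
eef_pos: [0.5637, -0.0011, 0.2737]
tool_rot: [-0.0, 0.999, 0.042, 0.0]
wrist_force: [1.0, 0.2, -6.4]
grip_width: 0.0147
grasp_force: 61.3
clock: 17.65
eef_pos: [0.5637, -0.0011, 0.2724]
tool_rot: [-0.0, 0.999, 0.042, 0.0]
wrist_force: [0.4, -0.6, -5.3]
grip_width: 0.0149
grasp_force: 61.3
```

```bash
python3 -m handwheel '{"jaw":[1,1,1],"xyz":[[0,0,0.5],[0,0,1],[0,0,1]],"roll":[0,0,0]}'; python3 -m handwheel '{"jaw":[1,1,1],"xyz":[[0,0,0.5],[0,0,1],[0,0,1]],"roll":[0,0,0]}'
```

```text
clock: 17.95
eef_pos: [0.5639, -0.0012, 0.2718]
tool_rot: [0.0, 0.999, 0.042, 0.0]
wrist_force: [2.3, 0.1, -3.6]
grip_width: 0.0151
grasp_force: 61.8
clock: 18.25
eef_pos: [0.5641, -0.0014, 0.2715]
tool_rot: [0.0, 0.999, 0.042, 0.001]
wrist_force: [-0.5, -2.2, 5.8]
grip_width: 0.0151
grasp_force: 62.8
```

Contact came at z 0.2718, as predicted for seated. Releasing.

```bash
python3 -m handwheel '{"jaw":[0.5,0.3,0.1,-0.1,-0.3,-0.3],"xyz":[[0,0,-0.7],[0,0,-0.7],[0,0,-0.7],[0,0,-0.7],[0,0,-0.7],[0,0,-0.7]],"roll":[0,0,0,0,0,0]}'; python3 -m handwheel '{"jaw":[-0.3,-0.3,-0.3,-0.3,-0.3,-0.3,-0.3,-0.3,-0.3,-0.3,-0.3,-0.3],"xyz":[[0,0,-5],[0,0,-15],[0,0,-35],[0,0,-65],[0,0,-80],[0,20,-80],[0,50,-80],[0,90,-80],[0,130,-80],[0,170,-80],[0,200,-80],[0,200,-80]],"roll":[0,0,0,0,0,0,0,0,0,0,0,0]}'
python3 - <<'E'
from h import *
a=arm.read_camera("top"); s=arm.read_camera("scene")
cv2.imwrite("pics/p8_t.png",a); cv2.imwrite("pics/p8_s.png",s)
A=cv2.resize(a[160:260,210:310],None,fx=4,fy=4,interpolation=cv2.INTER_CUBIC)
S=cv2.resize(s[160:260,255:355],None,fx=4,fy=4,interpolation=cv2.INTER_CUBIC)
cv2.imwrite("pics/p8.png",np.hstack([A,S]))
E
```

```text
clock: 18.85
eef_pos: [0.5635, -0.0011, 0.271]
tool_rot: [-0.0, 0.999, 0.042, -0.0]
wrist_force: [0.2, -0.3, 0.7]
grip_width: 0.0555
grasp_force: 0.0
clock: 20.05
eef_pos: [0.5808, -0.2045, 0.352]
tool_rot: [0.001, 0.999, 0.04, 0.001]
wrist_force: [-0.1, 1.2, -0.2]
grip_width: 0.0555
grasp_force: 0.0
```

View pics/p8.png

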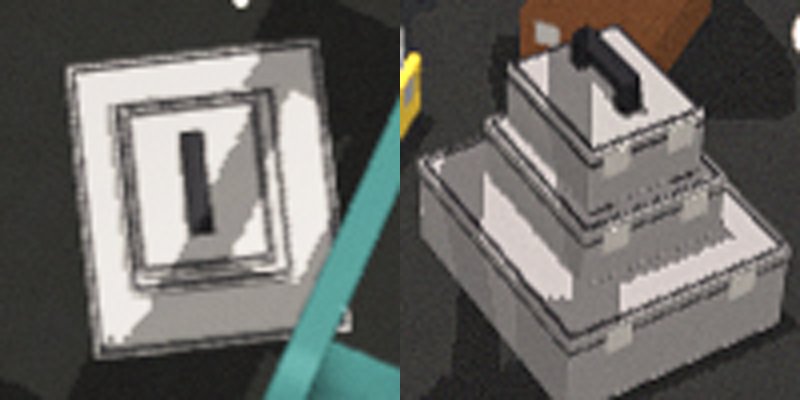

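The picture shows the stack level and square, with the bar at crop (197,182) and the bottom case where it was. Handing in.

```bash
python3 -c "
from rig import arm
print(arm.sign_off())"
```

```text
the job is handed in; nothing more can be done
None
```

The middle case was pushed along the lid until its feet dropped into the bottom case's pockets. The tub was then set down gently, seated in the middle case's lid and let go, and the job was handed in at about 20 s; no verdict came back.

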